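# Draw a metering pump's piston rod to its groove and hold it

## Task

Pick up the flat-bladed opener, slip its blade into the notch under the rim of the metering pump's grey cover and lever the cover up with it (the gripper keeps off the cover until it is well up) until the cover has gone right back on its hinge; then lay the opener down flat on the bench, clear of the pump. Next take the piston rod that stood under the cover by its head and draw it straight up, without forcing it sideways in its snug bore and not right out of it, until the groove round its shank is level with the top face of the pump block, and finish the program while still holding it there, still and upright. Leave the other things on the bench where they are.

Things in the scene. Friction and masses are not known exactly. Their poses are not given: they have to be found in the camera images.
- pump: Aluminium pump block fixed to the bench, 120 (x) x 110 (y) x 85 mm high, with foot flanges 10 mm high and 12 mm wide and two short hose ports on its y sides. Origin at the centre of its underside, z up. Its front is the -x face, which looks roughly to the robot's right; the cover is hinged at the top of the +x face. The bore is vertical, on the block's axis, 17 mm in diameter, 74 mm deep.
- bore_mouth (a point): Centre of the bore's mouth, in the block's top face, 85 mm above the bench. Axes as the pump's.
- notch (a point): Centre of the mouth of the pry notch in the block's -x face, 79 mm above the bench, 60 mm from the bore's axis. 36 mm wide (along y), 12 mm high (73 to 85 mm above the bench), 22 mm deep along the pump's +x. The rim of the cover's 4 mm front wall, 2 mm behind the block's face, roofs it; behind that wall it is open to the inside of the cover. Axes as the pump's.
- cover_hinge (a point): Middle of the hinge line of the cover, at the top edge of the block's +x face (60 mm from the bore's axis, 85 mm above the bench); the hinge line runs along the pump's y. Axes as the pump's.
- cover (a joint): Cover angle in rad: 0 shut, 1.9 fully back (its stop). Lifting the front rim takes about 0.7 N. The hinge is light: let go below about 1.0 rad the cover falls shut, past about 1.3 rad it falls open to the stop by itself. Open, it stands wholly behind the hinge line, up to 120 mm above the block.
- cover_rim (a point): Middle of the lower outer edge of the cover's front wall, 118 mm from the hinge line; moves with the cover. The cover is a grey plastic hood, open below, 118 (x) x 106 (y) x 50 mm high outside, walls 4 mm, mass 0.12 kg, too wide for the gripper; shut, its rim lies on the block's top face.
- rod_head (a point): Centre of the head of the steel piston rod; z along the rod, upwards. The head is a ribbed cylinder 24 mm in diameter, 38 mm tall; at the start its shoulder rests on the block's top under the shut cover, so this point is 104 mm above the bench on the bore's axis. The shank is 16 mm in diameter, 65 mm long, with 0.5 mm of play all round. Loose, falls back if let go; 0.16 to 0.32 kg.
- rod: The same piston rod; origin at the centre of its foot, 84 mm below point rod_head (20 mm above the bench at the start), z along the rod.
- rod_groove (a point): Centre of the dark groove (3 mm wide) round the rod's shank, 30 mm below the head's shoulder and 49 mm below point rod_head; at the start it is hidden in the bore, 30 mm below the mouth.
- opener_grip (a point): Centre of the opener's black handle, 13 mm above the bench as it lies at the start. The handle is a bar 95 (x) x 20 (y) x 26 mm (z); its +x axis points along the blade. Mass 0.1 kg.
- opener: The opener, whole; origin under the centre of its handle, on the underside; axes as point opener_grip.
- opener_tip (a point): Middle of the end edge of the opener's steel blade, which is 18 mm wide, 3 mm thick and stands 75 mm out of the handle at the handle's half height; the tip is 122.5 mm from the handle's centre.
- tube_rack: Bystander: white rack of capped tubes, 80 x 160 x 80 mm; origin under its centre.
- liner: Bystander: green plastic centrifuge cup, 86 mm in diameter, 85 mm tall; origin under its centre.
- reagent: Bystander: bottle 60 mm in diameter, 140 mm tall; origin under its centre.
- timer: Bystander: flat white bench timer, 50 x 75 x 22 mm; origin under its centre.
- scanner: Bystander: hand-held barcode scanner lying on its side, about 115 x 100 x 30 mm; origin under its barrel.
- weight: Bystander: brass balance weight with a knob, 32 mm in diameter, 38 mm tall; origin under its centre.
Things that resemble listed ones, but are neither listed nor needed, are in the scene too. There is more than one size of the opener; the job needs the largest.

How it is judged:
By the outcome, as a careful person would: the job done as asked, in the order asked, and still so for the second after the job is handed in, while the arm keeps its last pose, push and grip.
It also fails if it takes over 58 s, if anything falls off the work surface, if the arm or the gripper's body presses on something with over 40 N, if the wrist force passes 120 N, or if a joint passes its speed limit or range.

## Robot

A 7-joint arm with a two-finger parallel gripper is mounted at the origin on the work surface. World frame = base frame: x ahead of the robot, y to its left, z up, the work surface at z = 0. Lengths are in mm, angles in degrees, forces in N, time in s.
With the tool pointing down it reaches from about 425 to 875 mm from the base axis. Payload 4.7 kg.
Tool frame: the origin (TCP) lies at the very end of the fingers, on their centre line; the grasp point (between the pads) lies 19 mm behind it; z points along the fingers, y is the line along which they close (so a half turn about z gives the same grasp; the last joint's range is limited). The gripper opens to 85 mm and grips with 20 to 120 N. Pads are 22 mm wide; open, the fingers measure 114 mm over their backs; the gripper's body (76 mm by 85 mm) begins 54 mm behind the grasp point. The pads swing forward as they close: fully open they stand 13 mm farther back than shut.
Start: joints at [-76.083, 18.392, -4.016, 83.108, 1.295, 78.541, -3.26], TCP at [147.452, 633.074, 231.349] pointing down, gripper open.
Joint ranges: [-163.93, 163.93], [-17.29, 119.83], [-79.2, 71.16], [3.27, 140.29], [-89.18, 269.18], [5.43, 117.66], [-154.24, 154.24]. Speed limits (degrees/s): [147.25, 147.25, 180, 180, 180, 180, 180].

## Interface

Orientations are given as [roll, pitch, yaw] about the fixed x, y, z axes, in that order (R = Rz(yaw) Ry(pitch) Rx(roll)).
In Python, from rig import arm, cams, ticket, silhouettes, place_of gives the robot as it stands.
- The arm moves only by the tool send_rows, never from a script. Its argument "rows" is a list of rows, each an object with "hand": the finger opening in m, from 0 to 0.0854; "delta_pos": the shift along the tool's x, y, z in m, a list of three; "twist": the turn about the tool's z in rad. A call has 1 to 20 rows; each row is the pose to reach, as a shift and turn from the pose commanded when the call began, along the tool's axes at that moment; what a row does not reach only later rows make up. A row lasts 1/8 s, in which the tool goes at most 62.5 mm and 10.7 degrees, less where a joint would pass 70% of its speed; a pose out of reach is approached as far as the arm can. A call with a gripper value outside its range is refused whole. The fingers move at their own pace and stop on an object; "grip_force" is the grip in N (left out, the last holds). Time passes only in rows, so rows that repeat a pose let the fingers close. It gives the time, the measured TCP pose, the force, the opening and the grip force at its end, in the units of the state.
- arm.get_state(): the state, without advancing time (a new reading comes with each control period).
- cams.grab_frame(name): name is "side" or "top"; returns (picture, depth): 480x640x3 uint8, red, green, blue; 480x640 float32, mm along the optical axis (not along the pixel's ray), 0 where there is no reading.
- cams.calibration(name): a dict with "mtx" (3x3 intrinsics, pixels), "cam_to_world" (4x4, takes a point from camera to world coordinates). Camera axes: x right, y down, z forward; pixel columns grow to the right and rows downward; lengths in mm; the calibration is good to about 2 mm. A picture is of the moment at which its call begins. calibration takes no time and is no camera call.
- ticket.hand_in(): hands the job in; it is judged then, once.
Trained networks look in the newest picture that a camera, given by its name, has taken for a name from the list of things; names that differ only in an ending like _2 or _b are one class to them, and where a whole thing is asked for, a point or a joint stands for the part that bears it (a point fixed in the world has none). Each returns a list of dicts, best first, with "conf" (0 to 1); they miss things now and then, are a little off and sometimes report something else, mostly with a low value. They report only what shows in the picture. A call takes as long as a camera call. They do not tell look-alikes from the thing itself.
- silhouettes(query, camera): "region" (480x640 bool, what is visible of it).
- place_of(query, camera): "centre" ([x, y, z] in mm, in the coordinates of the camera as it stood for that picture, good to about 4 mm: a listed point, or the origin of a listed thing).
The state is a dict: "time": time; "qpos": joint angles; "qvel": joint speeds; "joint_efforts": joint torques, N m; "eef_pos": TCP position; "tool_rot": TCP orientation; "wrist_force": force on the tool from outside, world axes, zero at the start; "wrist_torque": the same for the moment, N m; "finger_gap": finger opening in mm; "finger_force": force on a finger pad.
Only numpy, scipy, OpenCV 4.12 (cv2) and the standard library are available. Lean on these libraries where they do the work, as an engineer would, in place of code of your own. Each camera call takes 0.05 s, during which the arm holds its last target. There are 200 camera calls.

## Working session

There is one attempt and no reset: what is moved stays moved. The work goes in short steps, Python scripts to look and compute and a tool call to move; the robot and the scene stay as the last step left them, time stands still between calls to the robot, and variables do not carry over. Pictures are saved under pics/ and viewed, at most 10 in all, crops included, and the job is handed in when it is done.

Besides the shell and the picture viewer there is one more tool, called after "Emit:" as name(argument=value, ...) on one line, values as JSON. send_rows: Moves the arm, as the interface text tells. Its arguments: {"type":"object","properties":{"rows":{"type":"array"},"grip_force":{"type":"number"}},"required":["rows"]}

```bash
mkdir -p pics; ls; cat > h.py <<'E'
import numpy as np, cv2
from rig import arm, cams, ticket, silhouettes, place_of
def grab(c):
    return cams.grab_frame(c)
def w(c,p):
    T=np.array(cams.calibration(c)["cam_to_world"]); return (T@np.append(p,1))[:3]
def cloud(c,d,m):
    K=np.array(cams.calibration(c)["mtx"]); v,u=np.nonzero(m&(d>0)); z=d[v,u]
    P=np.stack([(u-K[0,2])/K[0,0]*z,(v-K[1,2])/K[1,1]*z,z,np.ones_like(z)])
    return (np.array(cams.calibration(c)["cam_to_world"])@P)[:3].T
def px(c,X):
    K=np.array(cams.calibration(c)["mtx"]);T=np.linalg.inv(np.array(cams.calibration(c)["cam_to_world"]))
    p=K@(T@np.append(X,1))[:3]; return (p[:2]/p[2]).round(1)
def save(im,n): cv2.imwrite("pics/"+n,im[:,:,::-1])
E
python3 - <<'E'
from h import *
for c in ("side","top"):
    im,d=grab(c); save(im,c+"0.png"); np.savez("f_"+c,im=im,d=d)
    print(c,np.array(cams.calibration(c)["cam_to_world"]).round(2).tolist(),np.array(cams.calibration(c)["mtx"])[0,0])
    for q in ("pump","bore_mouth","notch","cover_hinge","cover_rim","opener","opener_grip","opener_tip","tube_rack","liner","reagent","timer","scanner","weight"):
        for r in place_of(q,c): 
            if r["conf"]>.3: print(c,q,round(r["conf"],2),w(c,r["centre"]).round(0),px(c,w(c,r["centre"])))
s=arm.get_state(); print({k:np.round(v,2).tolist() for k,v in s.items()})
E
```

```text
pics
side [[0.96, -0.16, 0.23, 315.08], [-0.28, -0.5, 0.82, -753.66], [-0.01, -0.85, -0.53, 585.94], [0.0, 0.0, 0.0, 1.0]] 461.3489607893027
side bore_mouth 0.62 [556. 121.  87.] [313.1 217.9]
side notch 0.61 [556.  62.  81.] [320.4 233.1]
side cover_rim 0.79 [555.  62.  88.] [320.  230.4]
side opener 0.88 [ 306. -233.    2.] [222.9 390.6]
side opener 0.77 [ 454. -228.   -2.] [312.1 369.3]
side opener 0.7 [ 480. -394.    2.] [362.3 450.8]
side opener_grip 0.92 [ 453. -228.   10.] [311.3 364.4]
side opener_grip 0.58 [ 485. -397.    9.] [366.7 448.5]
side opener_tip 0.83 [ 332. -150.    8.] [232.1 348.1]
side opener_tip 0.75 [ 414. -111.    9.] [273.7 323.8]
side opener_tip 0.75 [ 465. -308.   12.] [333.4 399.8]
side tube_rack 0.83 [760. -50.  -2.] [427.1 277.3]
side tube_rack 0.68 [557.  61.  83.] [321. 232.]
side liner 0.65 [766. 156.   3.] [390.1 228.8]
side liner 0.38 [ 713. -288.    1.] [469.2 360.6]
side reagent 0.94 [510. 418.   2.] [269.1 198.3]
side timer 0.85 [362.  14.   2.] [236.9 291.9]
side scanner 0.82 [ 714. -291.    7.] [470.9 359.2]
side weight 0.57 [ 679. -163.   -1.
[... 828 characters left out ...]
7. -308.    8.] [458.6 267.9]
top tube_rack 0.84 [759. -49.   2.] [339.1 138.2]
top tube_rack 0.49 [ 681. -159.   -2.] [388.6 172.8]
top liner 0.97 [763. 166.  -5.] [243.3 138.4]
top reagent 0.9 [512. 418.  -0.] [129.9 251.2]
top timer 0.79 [363.   8.  -1.] [315.7 316.8]
top scanner 0.59 [ 717. -290.    1.] [447.2 155.8]
{'time': 1.5, 'qpos': [-76.08, 18.39, -4.02, 83.11, 1.29, 78.54, -3.26], 'qvel': [-0.08, -0.02, -0.03, 0.01, -0.0, 0.08, -0.02], 'joint_efforts': [-0.0, -49.34, -0.38, -31.46, 0.01, 0.0, -0.0], 'eef_pos': [147.45, 633.09, 231.38], 'tool_rot': [179.99, 0.0, 166.89], 'wrist_force': [0.3, 0.07, 0.27], 'wrist_torque': [0.0, 0.06, -0.01], 'finger_force': 0.0, 'finger_gap': 85.18}
```

View pics/side0.png

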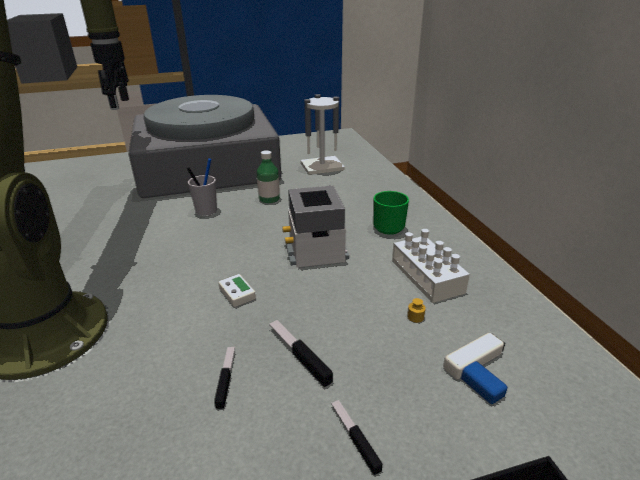

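View pics/top0.png

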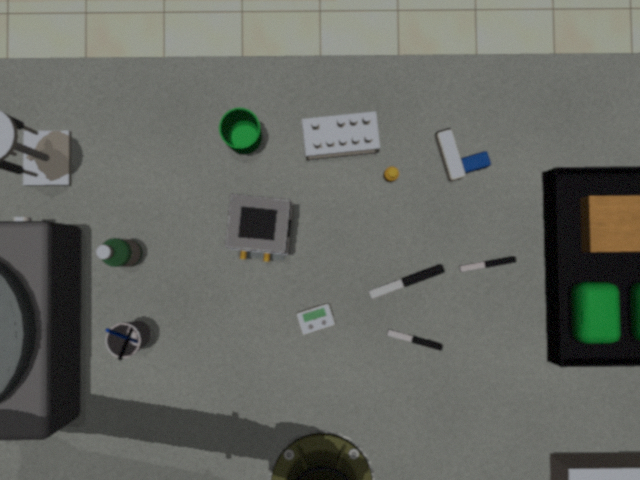

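```bash
python3 - <<'E'
from h import *
C={}
for c in ("side","top"):
    f=np.load(f"f_{c}.npz"); d=f["d"]
    P=cloud(c,d,d>0); C[c]=P
    near=(np.hypot(P[:,0]-565,P[:,1]-121)<110)
    for nm,lo,hi in (("hoodtop",128,142),("blocktop",80,90),("flange",7,13)):
        Q=P[near&(P[:,2]>lo)&(P[:,2]<hi)]
        if len(Q)<40: print(c,nm,len(Q)); continue
        r=cv2.minAreaRect(Q[:,:2].astype(np.float32)); print(c,nm,len(Q),Q[:,2].mean().round(1),np.round(r[0],1),np.round(r[1],1),round(r[2],1))
    fl=P[np.hypot(P[:,0]-400,P[:,1]+30)<20]; print("bench z",np.median(fl[:,2]).round(1))
    O=(np.hypot(P[:,0]-440,P[:,1]+185)<115)
    for nm,lo,hi in (("handle",19,33),("blade",6,19)):
        Q=P[O&(P[:,2]>lo)&(P[:,2]<hi)]
        # near the line
        a=np.array([455,-227.]);b=np.array([411,-110.]);u=(b-a)/np.linalg.norm(b-a)
        n=np.array([-u[1],u[0]]);Q=Q[abs((Q[:,:2]-a)@n)<25]
        r=cv2.minAreaRect(Q[:,:2].astype(np.float32)); print(c,nm,len(Q),Q[:,2].mean().round(1),np.round(r[0],1),np.round(r[1],1),round(r[2],1), "axis", np.round(cv2.fitLine(Q[:,:2].astype(np.float32),cv2.DIST_HUBER,0,.1,.1).ravel(),3))
E
```

```text
side hoodtop 1320 135.2 [560.6 120.7] [122.2 105.2] 83.8
side blocktop 224 85.4 [560.8 116.7] [118.9 110.5] 83.9
side flange 245 10.2 [561.4 120.2] [124.4 134.2] 84.1
bench z 0.7
side handle 579 25.3 [ 452.7 -227.1] [20.1 95.2] 19.2 axis [ 3.35000e-01 -9.42000e-01  4.52153e+02 -2.31510e+02]
side blade 529 13.7 [ 439.7 -190.6] [ 20.1 171.2] 19.3 axis [ 2.82000e-01 -9.59000e-01  4.36377e+02 -1.96758e+02]
top hoodtop 3285 134.9 [561.5 120.5] [118.4 106.2] 83.8
top blocktop 100 84.6 [529.5  96.3] [ 81.8 159.8] 36.7
top flange 154 9.9 [527.5  88.4] [ 70.9 169.4] 35.3
bench z 0.1
top handle 402 25.3 [ 447.6 -211.8] [ 20.1 125.4] 19.9 axis [ 3.40000e-01 -9.40000e-01  4.52884e+02 -2.24857e+02]
top blade 321 14.0 [ 446.5 -186.6] [ 35.1 165. ] 18.8 axis [ 4.10000e-01 -9.12000e-01  4.29345e+02 -1.56113e+02]
```

```bash
cat >> h.py <<'E'
def plan(*wps):
    from scipy.spatial.transform import Rotation as Ro
    s=arm.get_state(); R=Ro.from_euler("xyz",s["tool_rot"],degrees=True).as_matrix(); p=np.array(s["eef_pos"]); y=s["tool_rot"][2]
    print("t",round(s["time"],2),"p",p.round(1),"rot",np.round(s["tool_rot"],2),"F",np.round(s["wrist_force"],1),"gap",round(s["finger_gap"],1),"j7",np.round(s["qpos"][6],0))
    q=p
    for g in wps:
        dd=R.T@(np.array(g[:3])-p)/1000; t=(y-g[3]+180)%360-180
        print(g,"-> delta",dd.round(4).tolist(),"twist",round(np.radians(t),3),"rows",round(np.linalg.norm(np.array(g[:3])-q)/62.5,1)); q=np.array(g[:3])
E
python3 - <<'E'
from h import *
plan((560,120,231,130),(452.7,-227.1,120,109.2),(452.7,-227.1,3,109.2))
f=np.load("f_top.npz"); P=f["d"]; c=px("top",[561,120,135]).astype(int); print(c,P[c[1]-15:c[1]+16:5,c[0]-25:c[0]+26:6].round(0))
for q in("rod","rod_head"): print([(r["conf"],w("top",r["centre"]).round()) for r in place_of(q,"top")])
E
```

```text
t 1.5 p [147.4 633.1 231.4] rot [179.99   0.   166.89] F [0.3 0.1 0.3] gap 85.2 j7 -3.0
(560, 120, 231, 130) -> delta [-0.5181, -0.4062, 0.0003] twist 0.644 rows 10.5
(452.7, -227.1, 120, 109.2) -> delta [-0.4923, -0.7686, 0.1113] twist 1.007 rows 6.1
(452.7, -227.1, 3, 109.2) -> delta [-0.4923, -0.7686, 0.2283] twist 1.007 rows 1.9
[257 223] [[958. 958. 956. 957. 955. 954. 958. 956. 958.]
 [958. 959. 958. 954. 955. 957. 957. 956. 956.]
 [958. 958. 954. 953. 955. 953. 954. 954. 956.]
 [955. 956. 957. 956. 956. 953. 955. 955. 956.]
 [955. 953. 957. 957. 956. 953. 953. 956. 958.]
 [954. 954. 955. 953. 952. 954. 954. 955. 954.]
 [954. 955. 956. 959. 956. 952. 955. 951. 957.]]
[]
[(0.34, array([ 458., -227.,   12.]))]
```

Emit:
send_rows(rows=[{"hand":0.085,"delta_pos":[-0.518,-0.406,0.0],"twist":0.644},{"hand":0.085,"delta_pos":[-0.518,-0.406,0.0],"twist":0.644},{"hand":0.085,"delta_pos":[-0.518,-0.406,0.0],"twist":0.644},{"hand":0.085,"delta_pos":[-0.518,-0.406,0.0],"twist":0.644},{"hand":0.085,"delta_pos":[-0.518,-0.406,0.0],"twist":0.644},{"hand":0.085,"delta_pos":[-0.518,-0.406,0.0],"twist":0.644},{"hand":0.085,"delta_pos":[-0.518,-0.406,0.0],"twist":0.644},{"hand":0.085,"delta_pos":[-0.518,-0.406,0.0],"twist":0.644},{"hand":0.085,"delta_pos":[-0.518,-0.406,0.0],"twist":0.644},{"hand":0.085,"delta_pos":[-0.518,-0.406,0.0],"twist":0.644},{"hand":0.07,"delta_pos":[-0.492,-0.769,0.11],"twist":1.007},{"hand":0.06,"delta_pos":[-0.492,-0.769,0.11],"twist":1.007},{"hand":0.06,"delta_pos":[-0.492,-0.769,0.11],"twist":1.007},{"hand":0.06,"delta_pos":[-0.492,-0.769,0.11],"twist":1.007},{"hand":0.06,"delta_pos":[-0.492,-0.769,0.11],"twist":1.007},{"hand":0.06,"delta_pos":[-0.492,-0.769,0.11],"twist":1.007},{"hand":0.06,"delta_pos":[-0.492,-0.769,0.11],"twist":1.007},{"hand":0.06,"delta_pos":[-0.492,-0.769,0.11],"twist":1.007}])

```text
time: 3.85
eef_pos: [451.1, -229.5, 121.1]
tool_rot: [-180.0, 0.0, 108.9]
wrist_force: [0.6, 0.3, -0.1]
finger_gap: 60.0
finger_force: 0.0
```

```bash
python3 - <<'E'
from h import *
plan((452.7,-227.1,4,109.2))
E
```

```text
t 3.85 p [ 451.1 -229.5  121.1] rot [-1.7995e+02  1.0000e-02  1.0893e+02] F [ 0.6  0.3 -0.1] gap 60.0 j7 48.0
(452.7, -227.1, 4, 109.2) -> delta [0.0017, 0.0024, 0.1171] twist -0.005 rows 1.9
```

Emit:
send_rows(rows=[{"hand":0.06,"delta_pos":[0,0,0.06],"twist":0},{"hand":0.06,"delta_pos":[0,0,0.1],"twist":0},{"hand":0.06,"delta_pos":[0,0,0.117],"twist":0},{"hand":0.06,"delta_pos":[0,0,0.117],"twist":0},{"hand":0.01,"delta_pos":[0,0,0.117],"twist":0},{"hand":0.01,"delta_pos":[0,0,0.117],"twist":0},{"hand":0.01,"delta_pos":[0,0,0.117],"twist":0},{"hand":0.01,"delta_pos":[0,0,0.117],"twist":0},{"hand":0.01,"delta_pos":[0,0,0.117],"twist":0}], grip_force=90)

```text
time: 4.97
eef_pos: [453.7, -227.8, 6.0]
tool_rot: [179.8, 0.1, 109.2]
wrist_force: [-1.0, 0.6, 7.0]
finger_gap: 17.9
finger_force: 88.5
```

```bash
python3 - <<'E'
from h import *
plan()
E
```

```text
t 4.97 p [ 453.7 -227.8    6. ] rot [1.7983e+02 5.0000e-02 1.0921e+02] F [-1.   0.6  7. ] gap 17.9 j7 57.0
```

```bash
python3 - <<'E'
from h import *
plan((453.7,-227.8,72,109.2),(538.9,-85.8,72,83.8))
E
```

```text
t 4.97 p [ 453.7 -227.8    6. ] rot [1.7983e+02 5.0000e-02 1.0921e+02] F [-1.   0.6  7. ] gap 17.9 j7 57.0
(453.7, -227.8, 72, 109.2) -> delta [-0.0001, 0.0002, -0.066] twist 0.0 rows 1.1
(538.9, -85.8, 72, 83.8) -> delta [0.106, 0.1274, -0.0657] twist 0.443 rows 2.6
```

Emit:
send_rows(rows=[{"hand":0.01,"delta_pos":[0,0,-0.035],"twist":0},{"hand":0.01,"delta_pos":[0,0,-0.066],"twist":0},{"hand":0.01,"delta_pos":[0.035,0.042,-0.066],"twist":0.15},{"hand":0.01,"delta_pos":[0.07,0.085,-0.066],"twist":0.3},{"hand":0.01,"delta_pos":[0.106,0.127,-0.066],"twist":0.443},{"hand":0.01,"delta_pos":[0.106,0.127,-0.066],"twist":0.443},{"hand":0.01,"delta_pos":[0.106,0.127,-0.066],"twist":0.443},{"hand":0.01,"delta_pos":[0.106,0.127,-0.066],"twist":0.443},{"hand":0.01,"delta_pos":[0.106,0.127,-0.066],"twist":0.443}])

```text
time: 6.1
eef_pos: [536.9, -86.9, 70.5]
tool_rot: [180.0, -0.0, 83.7]
wrist_force: [-0.3, -0.2, -0.7]
finger_gap: 17.9
finger_force: 88.2
```

```bash
cat >> h.py <<'E'
def tip(c):
    out=[]
    for q in ("opener_tip","opener_grip"):
        for r in place_of(q,c):
            X=w(c,r["centre"])
            if X[2]>40 and r["conf"]>.2: print(c,q,round(r["conf"],2),X.round(1))
E
python3 - <<'E'
from h import *
plan()
for c in ("side","top"):
    im,d=grab(c); tip(c); np.savez("f_"+c,im=im,d=d)
    if c=="side": save(cv2.resize(im[150:350,200:460],None,fx=3,fy=3),"side1.png")
    P=cloud(c,d,d>0); u=np.array([.108,.994]); n=np.array([-.994,.108]); b=np.array([561.3,120])
    s=(P[:,:2]-b)@u; l=(P[:,:2]-b)@n
    m=(s>-155)&(s<-65)&(abs(l)<20)&(P[:,2]>50)&(P[:,2]<110); Q=np.c_[s,l,P[:,2]][m]
    print(c,len(Q),"tip s",np.percentile(Q[:,0],[50,98,100]).round(1))
    for a in range(-155,-60,12):
        k=Q[(Q[:,0]>=a)&(Q[:,0]<a+12)]
        if len(k)>3: print(a,len(k),"lat",np.percentile(k[:,1],[3,97]).round(1),"z",np.median(k[:,2]).round(1))
E
```

```text
t 6.1 p [536.9 -86.9  70.5] rot [ 1.7999e+02 -2.0000e-02  8.3690e+01] F [-0.3 -0.2 -0.7] gap 17.9 j7 12.0
side opener_grip 0.64 [535.8 -86.6  74.1]
side 14 tip s [-105.   -91.6  -90.7]
-119 4 lat [ 9.2 10.5] z 79.5
-107 6 lat [ 7.4 10.8] z 79.6
top opener_tip 0.7 [550.4  38.9  79.5]
top opener_grip 0.9 [539.1 -83.2  76. ]
top 303 tip s [-119.4  -85.3  -83.8]
-155 54 lat [-6.5 10.3] z 78.4
-143 49 lat [-7.   9.4] z 78.3
-131 50 lat [-6.3 10.2] z 78.5
-119 51 lat [-6.9 10. ] z 78.4
-107 50 lat [-5.9 10.3] z 78.1
-95 49 lat [-6.8 10. ] z 79.1
```

View pics/side1.png

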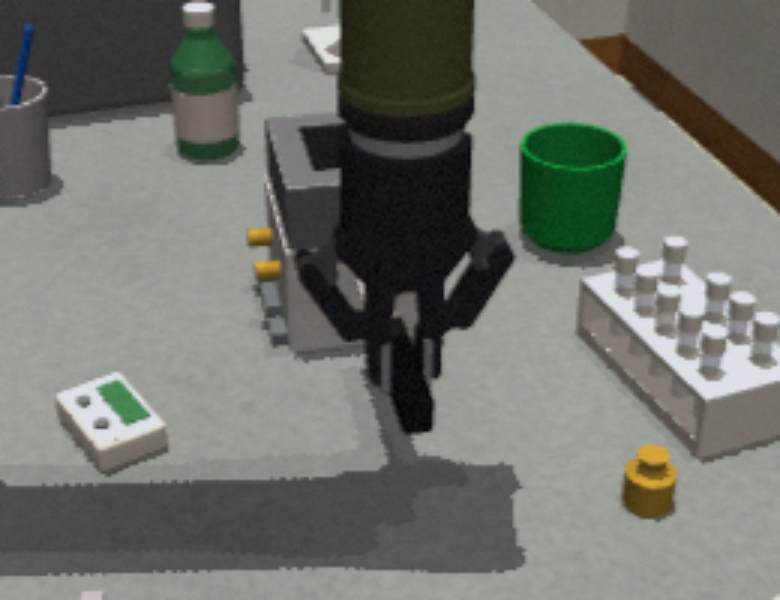

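Emit:
send_rows(rows=[{"hand":0.01,"delta_pos":[0.005,0.002,-0.0015],"twist":0},{"hand":0.01,"delta_pos":[0.015,0.002,-0.0015],"twist":0},{"hand":0.01,"delta_pos":[0.025,0.002,-0.0015],"twist":0},{"hand":0.01,"delta_pos":[0.035,0.002,-0.0015],"twist":0},{"hand":0.01,"delta_pos":[0.04,0.002,-0.0015],"twist":0},{"hand":0.01,"delta_pos":[0.04,0.002,-0.0015],"twist":0},{"hand":0.01,"delta_pos":[0.04,0.002,-0.0015],"twist":0}])

```text
time: 7.28
eef_pos: [543.6, -46.5, 71.9]
tool_rot: [180.0, 0.0, 83.8]
wrist_force: [0.2, 0.5, -1.1]
finger_gap: 18.1
finger_force: 88.2
```

```bash
python3 - <<'E'
from h import *
plan()
for c in ("top",):
    im,d=grab(c); tip(c)
    P=cloud(c,d,d>0); u=np.array([.108,.994]); n=np.array([-.994,.108]); b=np.array([561.3,120])
    s=(P[:,:2]-b)@u; l=(P[:,:2]-b)@n
    m=(s>-110)&(s<-50)&(abs(l)<20)&(P[:,2]>50)&(P[:,2]<100); Q=np.c_[s,l,P[:,2]][m]
    for a in range(-110,-50,12):
        k=Q[(Q[:,0]>=a)&(Q[:,0]<a+12)]
        if len(k)>3: print(a,len(k),"lat",np.percentile(k[:,1],[3,97]).round(1),"z",np.median(k[:,2]).round(1))
E
```

```text
t 7.28 p [543.6 -46.5  71.9] rot [1.800e+02 1.000e-02 8.379e+01] F [ 0.2  0.5 -1.1] gap 18.1 j7 8.0
top opener_tip 0.61 [555.4  80.2  78. ]
-110 51 lat [-8.4  8.2] z 79.8
-98 51 lat [-9.2  7.8] z 79.6
-86 49 lat [-8.1  7.8] z 79.9
-74 54 lat [-9.  8.] z 79.7
-62 40 lat [-19.   18.3] z 79.1
```

Emit:
send_rows(rows=[{"hand":0.01,"delta_pos":[0.0,0,-0.006],"twist":0},{"hand":0.01,"delta_pos":[0.001,0,-0.0165],"twist":0},{"hand":0.01,"delta_pos":[0.003,0,-0.0275],"twist":0},{"hand":0.01,"delta_pos":[0.008,0,-0.039],"twist":0},{"hand":0.01,"delta_pos":[0.014,0,-0.0495],"twist":0},{"hand":0.01,"delta_pos":[0.021,0,-0.06],"twist":0},{"hand":0.01,"delta_pos":[0.029,0,-0.0695],"twist":0},{"hand":0.01,"delta_pos":[0.038,0,-0.0785],"twist":0},{"hand":0.01,"delta_pos":[0.0485,0,-0.087],"twist":0},{"hand":0.01,"delta_pos":[0.06,0,-0.0945],"twist":0},{"hand":0.01,"delta_pos":[0.0735,0,-0.101],"twist":0},{"hand":0.01,"delta_pos":[0.0735,0,-0.101],"twist":0},{"hand":0.01,"delta_pos":[0.0735,0,-0.101],"twist":0}])

```text
time: 9.05
eef_pos: [551.3, 26.7, 172.6]
tool_rot: [-180.0, 0.0, 83.8]
wrist_force: [-0.1, 0.4, -0.3]
finger_gap: 17.8
finger_force: 89.1
```

```bash
python3 - <<'E'
from h import *
plan()
im,d=grab("side"); save(cv2.resize(im[100:300,200:460],None,fx=3,fy=3),"side2.png")
for c in ("side","top"):
    if c=="top": im,d=grab(c)
    tip(c); print([(round(r["conf"],2),w(c,r["centre"]).round()) for r in place_of("cover_rim",c)])
E
```

```text
t 9.05 p [551.3  26.7 172.6] rot [-1.7998e+02  3.0000e-02  8.3800e+01] F [-0.1  0.4 -0.3] gap 17.8 j7 -5.0
side opener_tip 0.89 [565.6 147.5 179.9]
side opener_grip 0.58 [548.1  26.5 175.9]
[(0.57, array([563., 122., 190.])), (0.21, array([560., 118.,  86.]))]
[(0.56, array([558., 122., 186.])), (0.47, array([565., 120.,   2.]))]
```

View pics/side2.png

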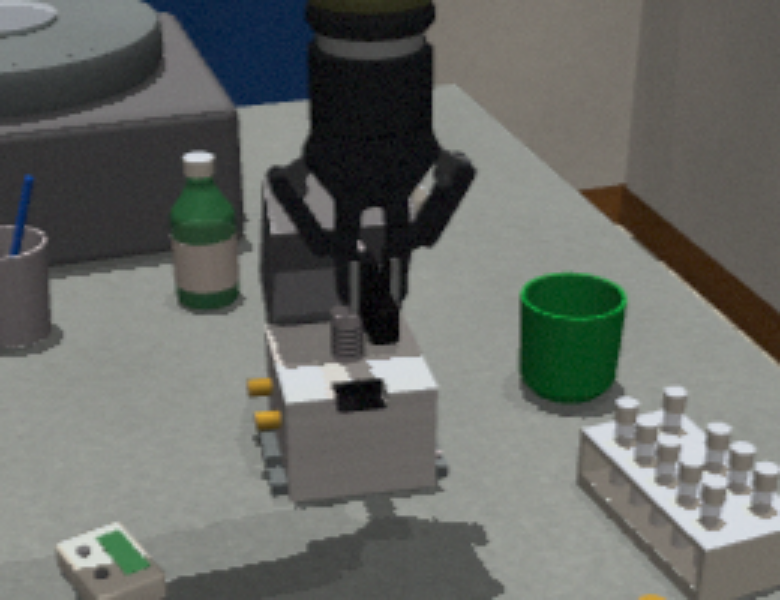

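Emit:
send_rows(rows=[{"hand":0.01,"delta_pos":[0.011,0,-0.0045],"twist":0},{"hand":0.01,"delta_pos":[0.0225,0,-0.008],"twist":0},{"hand":0.01,"delta_pos":[0.034,0,-0.011],"twist":0},{"hand":0.01,"delta_pos":[0.045,0,-0.0135],"twist":0},{"hand":0.01,"delta_pos":[0.055,0,-0.0135],"twist":0},{"hand":0.01,"delta_pos":[0.065,0,-0.0135],"twist":0},{"hand":0.01,"delta_pos":[0.075,0,-0.0125],"twist":0},{"hand":0.01,"delta_pos":[0.08,0,-0.011],"twist":0},{"hand":0.01,"delta_pos":[0.08,0,-0.01],"twist":0},{"hand":0.01,"delta_pos":[0.08,0,-0.01],"twist":0},{"hand":0.01,"delta_pos":[0.08,0,-0.01],"twist":0}])

```text
time: 10.82
eef_pos: [559.0, 93.8, 182.5]
tool_rot: [-179.8, 0.9, 83.3]
wrist_force: [-5.3, -22.2, 5.2]
finger_gap: 18.2
finger_force: 90.1
```

```bash
python3 - <<'E'
from h import *
plan()
im,d=grab("side"); save(cv2.resize(im[100:300,200:460],None,fx=3,fy=3),"side3.png")
tip("side"); print([(round(r["conf"],2),w("side",r["centre"]).round()) for r in place_of("cover_rim","side")])
E
```

```text
t 10.82 p [559.   93.8 182.5] rot [-179.82    0.88   83.3 ] F [ -5.3 -22.2   5.2] gap 18.2 j7 -12.0
side opener_tip 0.77 [576.  214.7 190.9]
side opener_grip 0.68 [557.9  93.  185.5]
[(0.59, array([574., 217., 200.]))]
```

View pics/side3.png

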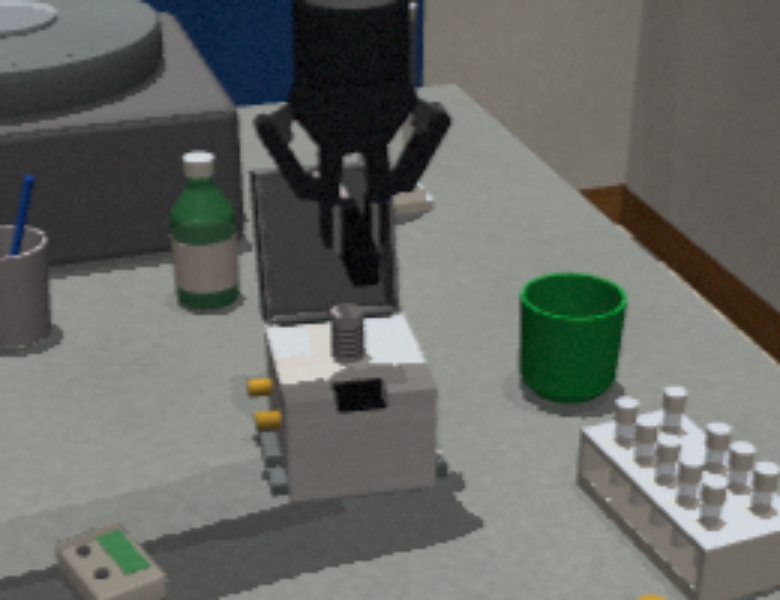

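Emit:
send_rows(rows=[{"hand":0.01,"delta_pos":[-0.02,0,0.004],"twist":0},{"hand":0.01,"delta_pos":[-0.04,0,0.008],"twist":0},{"hand":0.01,"delta_pos":[-0.07,0,0.008],"twist":0},{"hand":0.01,"delta_pos":[-0.11,0,0.008],"twist":0},{"hand":0.01,"delta_pos":[-0.16,0,0.008],"twist":0},{"hand":0.01,"delta_pos":[-0.18,0,0.008],"twist":0},{"hand":0.01,"delta_pos":[-0.18,0,0.008],"twist":0},{"hand":0.01,"delta_pos":[-0.18,0,0.008],"twist":0}])

```text
time: 12.02
eef_pos: [541.0, -70.6, 174.6]
tool_rot: [-180.0, -0.1, 83.9]
wrist_force: [1.3, -0.8, -1.7]
finger_gap: 18.3
finger_force: 89.2
```

```bash
python3 - <<'E'
from h import *
plan((453.7,-227.8,60,109.2),(453.7,-227.8,8,109.2))
im,d=grab("top")
print([(round(r["conf"],2),w("top",r["centre"]).round()) for r in place_of("cover_rim","top")]);tip("top")
P=cloud("top",d,d>0);s=arm.get_state()["eef_pos"]
u=np.array([.108,.994]);n=np.array([-.994,.108]);q=P[:,:2]-s[:2]; a=q@u; l=q@n
k=(a>45)&(a<135)&(abs(l)<18)&(P[:,2]>140)&(P[:,2]<220)
for x in range(45,135,15):
    j=k&(a>=x)&(a<x+15); print(x,j.sum(),np.median(P[j,2]).round(1) if j.any() else 0, np.percentile(l[j],[3,97]).round(1) if j.any() else 0)
E
```

```text
t 12.03 p [541.  -70.6 174.6] rot [-1.7999e+02 -6.0000e-02  8.3920e+01] F [ 1.3 -0.8 -1.7] gap 18.3 j7 5.0
(453.7, -227.8, 60, 109.2) -> delta [-0.1656, -0.0701, 0.1145] twist -0.441 rows 3.4
(453.7, -227.8, 8, 109.2) -> delta [-0.1657, -0.0701, 0.1665] twist -0.441 rows 0.8
[(0.78, array([568., 220., 196.]))]
top opener_tip 0.9 [553.3  55.8 184. ]
45 82 185.2 [-7.7  9. ]
60 81 184.7 [-8.3  8.8]
75 80 185.4 [-8.   8.7]
90 78 185.5 [-7.4  9.3]
105 81 185.7 [-7.6  9.4]
120 19 186.4 [-7.1  8.5]
```

Emit:
send_rows(rows=[{"hand":0.01,"delta_pos":[-0.05,-0.021,0.03],"twist":-0.13},{"hand":0.01,"delta_pos":[-0.1,-0.042,0.065],"twist":-0.28},{"hand":0.01,"delta_pos":[-0.15,-0.063,0.1],"twist":-0.42},{"hand":0.01,"delta_pos":[-0.1655,-0.07,0.13],"twist":-0.441},{"hand":0.01,"delta_pos":[-0.1655,-0.07,0.15],"twist":-0.441},{"hand":0.01,"delta_pos":[-0.1655,-0.07,0.16],"twist":-0.441},{"hand":0.01,"delta_pos":[-0.1655,-0.07,0.166],"twist":-0.441},{"hand":0.01,"delta_pos":[-0.1655,-0.07,0.169],"twist":-0.441},{"hand":0.01,"delta_pos":[-0.1655,-0.07,0.169],"twist":-0.441},{"hand":0.01,"delta_pos":[-0.1655,-0.07,0.169],"twist":-0.441}])

```text
time: 13.48
eef_pos: [454.2, -228.8, 6.9]
tool_rot: [179.9, -0.0, 109.1]
wrist_force: [-2.7, 2.5, 5.2]
finger_gap: 18.1
finger_force: 90.1
```

Contact with the bench is felt (5 N). Release slowly and rise.

Emit:
send_rows(rows=[{"hand":0.025,"delta_pos":[0,0,0],"twist":0},{"hand":0.04,"delta_pos":[0,0,0],"twist":0},{"hand":0.05,"delta_pos":[0,0,0],"twist":0},{"hand":0.05,"delta_pos":[0,0,-0.03],"twist":0},{"hand":0.05,"delta_pos":[0,0,-0.09],"twist":0},{"hand":0.05,"delta_pos":[0,0,-0.15],"twist":0},{"hand":0.05,"delta_pos":[0,0,-0.18],"twist":0},{"hand":0.05,"delta_pos":[0,0,-0.18],"twist":0}])

```text
time: 14.48
eef_pos: [455.0, -230.0, 188.2]
tool_rot: [179.7, 0.1, 109.1]
wrist_force: [-0.1, 0.5, 0.4]
finger_gap: 50.0
finger_force: 0.0
```

```bash
python3 - <<'E'
from h import *
plan((561,120,170,83.8))
for c in ("side","top"):
    im,d=grab(c)
    if c=="side": save(im,"side4.png")
    for q in ("cover_rim","rod_head","rod","opener_grip","opener_tip","bore_mouth"):
        print(c,q,[(round(r["conf"],2),w(c,r["centre"]).round().tolist()) for r in place_of(q,c)])
    P=cloud(c,d,d>0)
    m=(np.hypot(P[:,0]-561,P[:,1]-120)<30)&(P[:,2]>(119 if c=="top" else 95))&(P[:,2]<130); Q=P[m]
    print(c,len(Q),cv2.minEnclosingCircle(Q[:,:2].astype(np.float32)),Q.mean(0).round(1),Q[:,2].max())
    B=P[(np.hypot(P[:,0]-561,P[:,1]-120)<90)&(P[:,2]>80)&(P[:,2]<90)]
    r=cv2.minAreaRect(B[:,:2].astype(np.float32)); print(c,"blocktop",len(B),B[:,2].mean().round(1),np.round(r[0],1),np.round(r[1],1),round(r[2],1))
E
```

```text
t 14.47 p [ 455.  -230.   188.2] rot [1.7969e+02 1.1000e-01 1.0909e+02] F [-0.1  0.5  0.4] gap 50.0 j7 45.0
(561, 120, 170, 83.8) -> delta [0.2961, 0.2145, 0.0188] twist 0.441 rows 5.9
side cover_rim []
side rod_head [(0.53, [453.0, -231.0, 11.0])]
side rod [(0.5, [764.0, 159.0, 2.0])]
side opener_grip [(0.86, [485.0, -400.0, 9.0]), (0.85, [451.0, -230.0, 13.0]), (0.75, [300.0, -235.0, 11.0])]
side opener_tip [(0.79, [466.0, -306.0, 15.0]), (0.69, [337.0, -148.0, 9.0])]
side bore_mouth []<stdin>:10: RuntimeWarning: Mean of empty slice.
  ret = um.true_divide(
Traceback (most recent call last):
ValueError: zero-size array to reduction operation maximum which has no identity
```

View pics/side4.png

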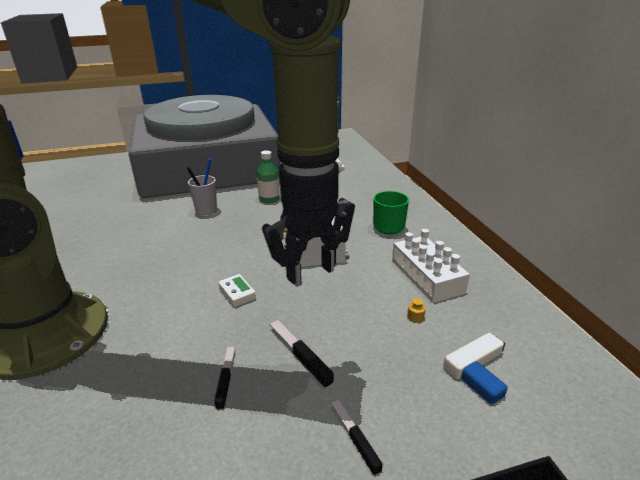

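```bash
python3 - <<'E'
from h import *
plan((620,-70,190,83.8))
E
```

```text
t 14.82 p [ 452.6 -229.2  184.7] rot [-1.7988e+02 -4.0000e-02  1.0907e+02] F [ 1.1 -0.5 -1.1] gap 50.0 j7 45.0
(620, -70, 190, 83.8) -> delta [0.0958, 0.2102, -0.0057] twist 0.441 rows 3.7
```

Emit:
send_rows(rows=[{"hand":0.05,"delta_pos":[0.024,0.052,-0.006],"twist":0.11},{"hand":0.05,"delta_pos":[0.048,0.105,-0.006],"twist":0.22},{"hand":0.05,"delta_pos":[0.072,0.157,-0.006],"twist":0.33},{"hand":0.05,"delta_pos":[0.096,0.21,-0.006],"twist":0.441},{"hand":0.05,"delta_pos":[0.096,0.21,-0.006],"twist":0.441},{"hand":0.05,"delta_pos":[0.096,0.21,-0.006],"twist":0.441},{"hand":0.05,"delta_pos":[0.096,0.21,-0.006],"twist":0.441}])

```text
time: 15.7
eef_pos: [619.5, -71.8, 191.8]
tool_rot: [-180.0, 0.0, 83.7]
wrist_force: [0.6, -0.2, 1.1]
finger_gap: 49.8
finger_force: 0.0
```

```bash
python3 - <<'E'
from h import *
plan((561.3,120,170,83.8))
for c in ("side","top"):
    im,d=grab(c)
    save(cv2.resize(im[150:300,200:400],None,fx=3,fy=3),c+"5.png")
    for q in ("cover_rim","rod_head","rod","opener_tip","bore_mouth"):
        print(c,q,[(round(r["conf"],2),w(c,r["centre"]).round().tolist()) for r in place_of(q,c)])
    P=cloud(c,d,d>0)
    m=(np.hypot(P[:,0]-561,P[:,1]-120)<30)&(P[:,2]>(118 if c=="top" else 95))&(P[:,2]<130); Q=P[m]
    if len(Q): print(c,len(Q),cv2.minAreaRect(Q[:,:2].astype(np.float32)),Q.mean(0).round(1),Q[:,2].max())
    B=P[(np.hypot(P[:,0]-561,P[:,1]-120)<90)&(P[:,2]>80)&(P[:,2]<90)]
    r=cv2.minAreaRect(B[:,:2].astype(np.float32)); print(c,"blocktop",len(B),B[:,2].mean().round(1),np.round(r[0],1),np.round(r[1],1),round(r[2],1))
E
```

```text
t 15.7 p [619.5 -71.8 191.8] rot [-1.7998e+02  1.0000e-02  8.3680e+01] F [ 0.6 -0.2  1.1] gap 49.8 j7 10.0
(561.3, 120, 170, 83.8) -> delta [0.1842, -0.079, 0.0218] twist -0.002 rows 3.2
side cover_rim [(0.73, [571.0, 217.0, 198.0])]
side rod_head [(0.54, [562.0, 118.0, 105.0])]
side rod [(0.31, [677.0, -160.0, -0.0])]
side opener_tip [(0.92, [415.0, -114.0, 11.0]), (0.91, [466.0, -309.0, 12.0]), (0.58, [332.0, -152.0, 10.0])]
side bore_mouth [(0.85, [560.0, 124.0, 84.0])]
side 167 ((561.8096313476562, 118.48485565185547), (24.484529495239258, 23.014495849609375), 43.297828674316406) [559.4 114.  112.8] 124.83019830621936
side blocktop 1237 85.4 [562.5 132.1] [150.2 110.4] 84.1
top cover_rim [(0.57, [569.0, 224.0, 196.0])]
top rod_head [(0.67, [559.0, 119.0, 105.0])]
top rod [(0.6, [563.0, 120.0, 22.0])]
top opener_tip [(0.85, [334.0, -152.0, 13.0]), (0.8, [467.0, -308.0, 11.0])]
top bore_mouth [(0.69, [560.0, 116.0, 85.0]), (0.53, [456.0, -225.0, 13.0])]
top 115 ((561.274169921875, 119.88984680175781), (21.95951271057129, 22.152149200439453), 88.29524230957031) [561.2 119.6 122.7] 127.79979329846446
top blocktop 3239 84.9 [563.  134.3] [149.8 110.2] 83.7
```

Emit:
send_rows(rows=[{"hand":0.05,"delta_pos":[0.06,-0.026,0.007],"twist":-0.002},{"hand":0.05,"delta_pos":[0.12,-0.052,0.014],"twist":-0.002},{"hand":0.05,"delta_pos":[0.165,-0.071,0.02],"twist":-0.002},{"hand":0.05,"delta_pos":[0.184,-0.079,0.022],"twist":-0.002},{"hand":0.05,"delta_pos":[0.184,-0.079,0.022],"twist":-0.002},{"hand":0.05,"delta_pos":[0.184,-0.079,0.022],"twist":-0.002},{"hand":0.05,"delta_pos":[0.184,-0.079,0.022],"twist":-0.002},{"hand":0.05,"delta_pos":[0.184,-0.079,0.022],"twist":-0.002}])

```text
time: 17.3
eef_pos: [562.1, 120.0, 170.0]
tool_rot: [180.0, 0.0, 83.8]
wrist_force: [-0.8, 0.0, -0.1]
finger_gap: 50.0
finger_force: 0.0
```

```bash
python3 - <<'E'
from h import *
plan((561.3,119.8,91,83.8))
E
```

```text
t 17.3 p [562.1 120.  170. ] rot [1.7998e+02 1.0000e-02 8.3800e+01] F [-0.8  0.  -0.1] gap 50.0 j7 -12.0
(561.3, 119.8, 91, 83.8) -> delta [-0.0003, -0.0008, 0.079] twist -0.0 rows 1.3
```

Emit:
send_rows(rows=[{"hand":0.05,"delta_pos":[0,-0.0005,0.02],"twist":0},{"hand":0.05,"delta_pos":[0,-0.0005,0.045],"twist":0},{"hand":0.05,"delta_pos":[0,-0.0005,0.065],"twist":0},{"hand":0.05,"delta_pos":[0,-0.0005,0.079],"twist":0},{"hand":0.05,"delta_pos":[0,-0.0005,0.079],"twist":0},{"hand":0.05,"delta_pos":[0,-0.0005,0.079],"twist":0},{"hand":0.05,"delta_pos":[0,-0.0005,0.079],"twist":0}])

```text
time: 18.18
eef_pos: [561.9, 121.7, 91.7]
tool_rot: [179.9, -0.1, 83.9]
wrist_force: [0.6, 0.1, 0.1]
finger_gap: 50.4
finger_force: 0.0
```

```bash
python3 - <<'E'
from h import *
plan((561.3,119.8,91,83.8))
E
```

```text
t 18.18 p [561.9 121.7  91.7] rot [ 1.7991e+02 -5.0000e-02  8.3930e+01] F [0.6 0.1 0.1] gap 50.4 j7 -9.0
(561.3, 119.8, 91, 83.8) -> delta [-0.0019, -0.0004, 0.0007] twist 0.002 rows 0.0
```

Emit:
send_rows(rows=[{"hand":0.035,"delta_pos":[0,0,0],"twist":0},{"hand":0.028,"delta_pos":[0,0,0],"twist":0},{"hand":0.024,"delta_pos":[0,0,0],"twist":0},{"hand":0.02,"delta_pos":[0,0,0],"twist":0},{"hand":0.015,"delta_pos":[0,0,0],"twist":0},{"hand":0.015,"delta_pos":[0,0,0],"twist":0},{"hand":0.015,"delta_pos":[0,0,0],"twist":0}], grip_force=40)

```text
time: 19.05
eef_pos: [561.2, 121.6, 91.2]
tool_rot: [-180.0, -0.0, 83.9]
wrist_force: [-1.0, -0.9, 6.6]
finger_gap: 23.5
finger_force: 39.0
```

```bash
python3 - <<'E'
from h import *
plan()
s=arm.get_state(); print(s["wrist_torque"],s["finger_force"])
E
```

```text
t 19.05 p [561.2 121.6  91.2] rot [-1.7999e+02 -2.0000e-02  8.3930e+01] F [-1.  -0.9  6.6] gap 23.5 j7 -9.0
[-0.039388    0.47416269  0.05050996] 39.048044085502625
```

Emit:
send_rows(rows=[{"hand":0.015,"delta_pos":[0,0,-0.002],"twist":0},{"hand":0.015,"delta_pos":[0,0,-0.005],"twist":0},{"hand":0.015,"delta_pos":[0,0,-0.008],"twist":0},{"hand":0.015,"delta_pos":[0,0,-0.011],"twist":0},{"hand":0.015,"delta_pos":[0,0,-0.014],"twist":0},{"hand":0.015,"delta_pos":[0,0,-0.015],"twist":0},{"hand":0.015,"delta_pos":[0,0,-0.015],"twist":0},{"hand":0.015,"delta_pos":[0,0,-0.015],"twist":0}])

```text
time: 20.05
eef_pos: [561.1, 121.5, 105.7]
tool_rot: [-180.0, 0.0, 83.9]
wrist_force: [-0.2, 0.1, -3.5]
finger_gap: 23.5
finger_force: 39.3
```

```bash
python3 - <<'E'
from h import *
plan()
s=arm.get_state(); print(s["wrist_torque"],s["finger_force"])
E
```

```text
t 20.05 p [561.1 121.5 105.7] rot [-179.99    0.     83.93] F [-0.2  0.1 -3.5] gap 23.5 j7 -10.0
[-0.04013511 -0.03261703 -0.03650266] 39.27709221839905
```

Running freely, no side force. Lift the remaining 15 mm.

Emit:
send_rows(rows=[{"hand":0.015,"delta_pos":[0,0,-0.003],"twist":0},{"hand":0.015,"delta_pos":[0,0,-0.006],"twist":0},{"hand":0.015,"delta_pos":[0,0,-0.009],"twist":0},{"hand":0.015,"delta_pos":[0,0,-0.012],"twist":0},{"hand":0.015,"delta_pos":[0,0,-0.0145],"twist":0},{"hand":0.015,"delta_pos":[0,0,-0.0155],"twist":0},{"hand":0.015,"delta_pos":[0,0,-0.0155],"twist":0},{"hand":0.015,"delta_pos":[0,0,-0.0155],"twist":0},{"hand":0.015,"delta_pos":[0,0,-0.0155],"twist":0}])

```text
time: 21.18
eef_pos: [561.1, 121.5, 121.2]
tool_rot: [-180.0, 0.0, 83.9]
wrist_force: [0.3, -0.2, -2.7]
finger_gap: 23.1
finger_force: 39.3
```

```bash
python3 - <<'E'
from h import *
plan()
im,d=grab("side"); save(cv2.resize(im[180:255,270:370],None,fx=8,fy=8,interpolation=cv2.INTER_CUBIC),"side6.png")
for q in ("rod_head","rod_groove","cover_rim","opener_tip"):
    print(q,[(round(r["conf"],2),w("side",r["centre"]).round(1).tolist()) for r in place_of(q,"side")])
print("px of groove at bore front z85, +-5, shoulder115",[px("side",[561.3,112,z]) for z in (80,85,90,115)], "crop offset 270,180 x8")
P=cloud("side",d,d>0)
m=(np.hypot(P[:,0]-561.3,P[:,1]-120)<14)&(P[:,2]>88)&(P[:,2]<150); Q=P[m]; y=(Q[:,:2]-[561.3,119.8])
R=np.hypot(*y.T)
for z in range(88,130,3):
    k=(Q[:,2]>=z)&(Q[:,2]<z+3)
    if k.any(): print(z,k.sum(),R[k].mean().round(1),end="; ")
E
```

```text
t 21.18 p [561.1 121.5 121.2] rot [-179.99    0.     83.93] F [ 0.3 -0.2 -2.7] gap 23.1 j7 -10.0
rod_head [(0.82, [560.6, 118.1, 134.1])]
rod_groove [(0.75, [454.3, -229.0, 10.6]), (0.55, [563.9, 120.6, 84.0])]
cover_rim [(0.78, [573.9, 218.9, 197.6])]
opener_tip [(0.78, [417.8, -113.4, 11.7]), (0.72, [464.7, -305.6, 14.2])]
px of groove at bore front z85, +-5, shoulder115 [array([316.3, 222.1]), array([316.3, 220.1]), array([316.3, 218.1]), array([316.1, 208.2])] crop offset 270,180 x8
88 6 7.3; 91 9 7.6; 94 8 7.1; 97 9 7.0; 100 9 6.9; 103 8 6.8; 106 8 6.4; 109 8 7.5; 112 3 8.5; 115 7 10.6; 118 12 11.7; 121 13 11.8; 124 9 11.2; 127 15 11.4;
```

View pics/side6.png

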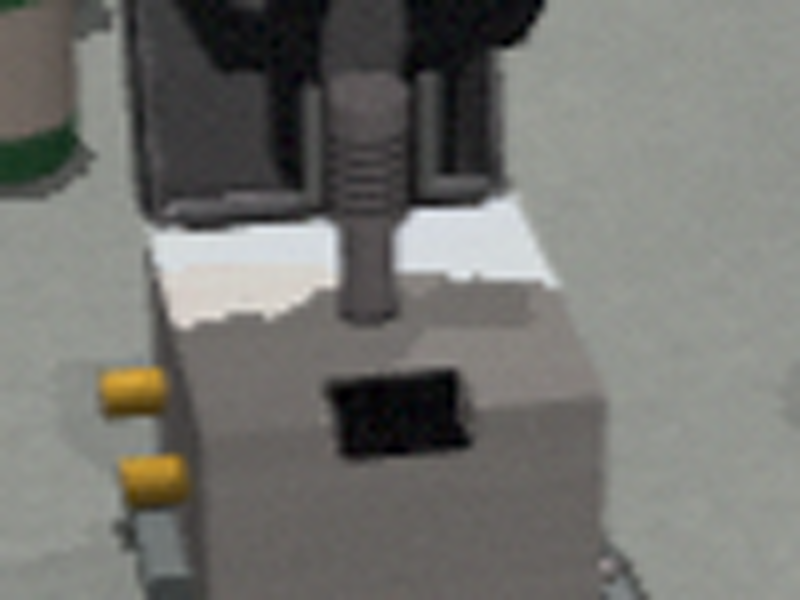

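```bash
python3 - <<'E'
from h import *
plan(); print(np.abs(arm.get_state()["qvel"]).max())
print(ticket.hand_in())
E
```

```text
t 21.43 p [561.2 121.5 121.3] rot [180.    -0.    83.93] F [ 0.4 -0.1 -2.3] gap 23.1 j7 -10.0
0.11339007734435559
the job is handed in; nothing more can be done
None
```

The job is handed in at 21.4 s: the cover is levered right back on its hinge, the opener lies flat near where it started, and the rod is held upright, lifted 30 mm, with its groove level with the block's top; I don't have the verdict, as the hand-in gave no result.

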